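# Put the piping nozzle away in the push-latch drawer

### The arm

A 6-joint arm with a two-finger parallel gripper is mounted at the origin on a cart in front of the work surface, level with it; the furniture and walls round the work are solid. World frame = base frame: x ahead of the robot, y to its left, z up, the work surface at z = 0. Lengths are in m, angles in rad, forces in N, time in s.
With the tool pointing down it reaches from about 0.35 to 0.975 m from the base axis. Payload 4.9 kg.
Tool frame: the origin (TCP) lies between the finger pads; the fingertips stand 19 mm ahead of it and the grasp point (between the pads) is the TCP; z points along the fingers, y is the line along which they close (so a half turn about z gives the same grasp; the last joint's range is limited). The gripper opens to 85 mm and grips with 20 to 120 N. Pads are 22 mm wide; open, the fingers measure 114 mm over their backs; the gripper's body (76 mm by 85 mm) begins 54 mm behind the grasp point. The pads swing forward as they close: fully open they stand 13 mm farther back than shut.
Start: joints at [1.107, 0.053, 1.613, -0, 1.476, -0.119], TCP at [0.211, 0.588, 0.25] pointing down, gripper open.
Joint ranges: [-3.01, 3.01], [-1.01, 2.22], [0.06, 2.58], [-1.02, 4.17], [0.09, 2.62], [-3.14, 3.14]. Speed limits (rad/s): [2.57, 2.57, 3.14, 3.14, 3.14, 3.14].

### API

Orientations are given as a rotation vector (axis times angle).
In Python, from station import ctrl gives the robot as it stands. The module is installed in compiled form; this text tells all that it offers.
- The arm moves only by the tool servo_tool, never from a script. Its argument "increments" is a list that holds one entry, the list of rows, each a list of 5 numbers: the finger opening in cm, from 0 to 8.54, then the shift along the tool's x, y, z in cm, then the turn about the tool's z in degrees. A call has 1 to 5 rows; each row is the pose to reach, as a shift and turn from the pose commanded when the call began, along the tool's axes at that moment; what a row does not reach only later rows make up. A row lasts 1/10 s, in which the tool goes at most 50 mm and 8.59 degrees, less where a joint would pass 70% of its speed; a pose out of reach is approached as far as the arm can. A call with a gripper value outside its range is refused whole. The fingers move at their own pace and stop on an object; "newtons" is the grip in N (left out, the last holds). Time passes only in rows, so rows that repeat a pose let the fingers close. It gives the time, the measured TCP pose, the force, the opening and the grip force at its end, in the units of the state.
- ctrl.get_obs(): the state, without advancing time (a new reading comes with each control period).
- ctrl.get_image(name): name is "scene" or "top"; returns a dict with "img" (400x640x3 uint8, red, green, blue), "fx", "fy", "cx", "cy" (pixels), "rvec" (rotation vector, rad) and "tvec" (3), from world to camera coordinates, as OpenCV has them. Camera axes: x right, y down, z forward; pixel columns grow to the right and rows downward; lengths in m; the calibration is good to about 2 mm. A picture is of the moment at which its call begins. There is no depth.
- ctrl.finish_job(): hands the job in; it is judged then, once.
The state is a dict: "t": time; "q": joint angles; "dq": joint speeds; "effort": joint torques, N m; "tool_pos": TCP position; "tool_rot": TCP orientation; "contact_force": force on the tool from outside, world axes, zero at the start; "wrist_torque": the same for the moment, N m; "opening": finger opening in m; "grip_force": force on a finger pad.
Only numpy, scipy, OpenCV 4.12 (cv2) and the standard library are available. Lean on these libraries where they do the work, as an engineer would, in place of code of your own. Each camera call takes 0.05 s, during which the arm holds its last target. There are 200 camera calls.

### The job

Put the piping nozzle away in the blue-fronted drawer and leave both drawers latched shut. First move the red-capped spice jar from in front of the blue drawer and stand it upright on the worktop, at least a hand's width (12 cm) from both drawers' fronts; then press the blue front to pop that drawer fully open, set the nozzle inside and press it home again, looking after each press whether it really ended up open or shut. Leave the yellow drawer shut and the ramekin, the tin and the timer where they are.

Things in the scene. Friction and masses are not known exactly. Their poses are not given: they have to be found in the camera images.
- rack: fixed wooden shelf, 300 mm wide, bridging both drawer boxes; -x is its front, origin on the worktop under its middle. Board 12 thick, underside 145 above the worktop, front edge 115 from the origin: 15 out past the shut drawer faces, so an upright gripper hits it; lean the tool back 35 to 40 degrees. 12 mm end panels at y = +-144 from x = -50 back. Things fixed on its rear half reach z = 0.29.
- box_a: fixed shell of the drawer box with the blue front: white, 160 mm deep (x), 126 wide (y), 66 high, 4 mm walls, open at its front (-x) end, 80 mm from the origin. Origin: centre of its underside, on the worktop. The drawer comes out along its -x axis. The boxes stand side by side under the rack, 130 mm apart.
- drawer_a (a joint): blue drawer, m out: 0 to 0.002 latched, 0.070 popped fully open, stop when pressed in -0.0085. Push-push latch: press 7.5 to 8.5 mm past 0 and let go; shut, its spring slides it out in about 0.5 s; open, it catches at 0. A short press changes nothing; one too many undoes the last; it must come fully out before it latches again. Spring 4 N shut, 1.2 N open; 5 to 8 N press it to the stop.
- front_a (a point): centre of the outer face of the blue drawer front, 27 mm above the worktop, moving with the drawer: where to press. A flat upright panel 124 wide, 42 high (6 to 48 mm above the worktop), 12 thick, no handle; axes as the box's (-x outwards). Latched shut its face is 20 mm out from the shell's front end. Behind it the drawer is an open-topped tray.
- shut_a (a point): the place where front_a is when that drawer is latched shut; fixed to the shell.
- tray_a (a point): centre of the blue drawer's inner floor, 10 mm above the worktop, moves with the drawer; axes as the box's. Inside 92 mm in x (+-46; the front panel closes -x), 104 in y. Above this floor: side walls 26, front panel 38, shell ceiling 52. Fully open, x from -46 to +31 sticks out of the shell, but the shelf board hangs over x > -4: stand things at about x = -5, well clear of the front panel.
- box_b: fixed shell of the drawer box with the yellow front: white, 160 mm deep (x), 126 wide (y), 66 high, 4 mm walls, open at its front (-x) end, 80 mm from the origin. Origin: centre of its underside, on the worktop. The drawer comes out along its -x axis. The boxes stand side by side under the rack, 130 mm apart.
- drawer_b (a joint): yellow drawer, m out: 0 to 0.002 latched, 0.070 popped fully open, stop when pressed in -0.0085. Push-push latch: press 7.5 to 8.5 mm past 0 and let go; shut, its spring slides it out in about 0.5 s; open, it catches at 0. A short press changes nothing; one too many undoes the last; it must come fully out before it latches again. Spring 4 N shut, 1.2 N open; 5 to 8 N press it to the stop.
- front_b (a point): centre of the outer face of the yellow drawer front, 27 mm above the worktop, moving with the drawer: where to press. A flat upright panel 124 wide, 42 high (6 to 48 mm above the worktop), 12 thick, no handle; axes as the box's (-x outwards). Latched shut its face is 20 mm out from the shell's front end. Behind it the drawer is an open-topped tray.
- shut_b (a point): the place where front_b is when that drawer is latched shut; fixed to the shell.
- jar: glass spice jar with a red cap, upright, 45 mm in diameter, 106 high, about 0.11 kg, standing on the worktop in front of the blue drawer, 8 to 30 mm from its face. Origin: centre of its underside; z up.
- nozzle: white conical piping nozzle standing on its wide end, 27 mm in diameter at the foot narrowing to 10 at the top, 40 high, 18 g. Origin: centre of its foot; z up.
- ramekin: white ribbed ramekin, 69 mm in diameter, 46 high, loose bystander. Origin: centre of its underside. Apart from the listed things the worktop nearer than x = 0.62 and within 0.42 m either side of the middle line is bare.
- tin: low food tin, 75 mm in diameter, 58 high, loose bystander. Origin: centre of its underside.
- timer: white kitchen timer with a red dial, 68 x 68 x 38 mm, loose bystander. Origin: centre of its underside.
Mind the look-alikes: they are no part of the job. Leave any pink or turquoise look-alike of the jar alone.

How it is judged:
On the way, in this order (a step that is already met when the one before it is completed fails the run):
1. the spice jar stands upright on the worktop, let go, clear of both drawers (over 12 cm from their shut fronts) (horizontal distance between jar and shut_a above 0.12 m and horizontal distance between jar and shut_b above 0.12 m and angle between jar's own z axis and vertical below 0.15 rad and height (world z) of jar below 0.008 m and contact force between the fingers and jar below 0.05 N), for 0.2 s.
2. the blue drawer is popped open, with the jar still clear (horizontal distance between jar and shut_a above 0.12 m and horizontal distance between jar and shut_b above 0.12 m and angle between jar's own z axis and vertical below 0.15 rad and height (world z) of jar below 0.008 m and value of joint drawer_a above 0.06 m), for 0.2 s.
3. the nozzle is inside the open blue drawer, let go (x of nozzle in the frame of tray_a between -0.046 and 0.046 m and y of nozzle in the frame of tray_a between -0.052 and 0.052 m and z of nozzle in the frame of tray_a between -0.006 and 0.022 m and contact force between the fingers and nozzle below 0.05 N and value of joint drawer_a above 0.04 m), for 0.2 s.
At the end, for the whole second after the job is handed in: both drawers latched shut (within 4 mm, not held in), the nozzle let go inside the blue drawer's tray, the spice jar upright (within 0.15 rad) and let go on the worktop, its centre over 12 cm from the centres of both drawers' shut fronts (all of step 1 and value of joint drawer_a between -0.003 and 0.004 m and value of joint drawer_b between -0.003 and 0.004 m and x of nozzle in the frame of tray_a between -0.046 and 0.046 m and y of nozzle in the frame of tray_a between -0.052 and 0.052 m and z of nozzle in the frame of tray_a between -0.006 and 0.022 m and contact force between the fingers and nozzle below 0.05 N and linear speed of jar below 0.03 m/s); the robot touches nothing.
It fails at once if the ramekin is moved by more than 3 cm (distance of ramekin from where it was at the start of the episode above 0.03 m).
It fails at once if the tin is moved by more than 3 cm (distance of tin from where it was at the start of the episode above 0.03 m).
It fails at once if the timer is moved by more than 3 cm (distance of timer from where it was at the start of the episode above 0.03 m).
It fails at once if the spice jar is knocked over (angle between jar's own z axis and vertical above 1 rad and height (world z) of jar below 0.03 m).
It fails at once if the yellow drawer is popped open (value of joint drawer_b above 0.02 m).
It also fails if it takes over 72 s, if anything falls off the work surface, if the arm or the gripper's body presses on something with over 40 N, if the wrist force passes 120 N, or if a joint passes its speed limit or range.

## Working session

There is one attempt and no reset: what is moved stays moved. The work goes in short steps, Python scripts to look and compute and a tool call to move; the robot and the scene stay as the last step left them, time stands still between calls to the robot, and variables do not carry over. Pictures are saved under pics/ and viewed, at most 10 in all, crops included, and the job is handed in when it is done.

Besides the shell and the picture viewer there is one more tool, called after "Call:" in YAML: its name, and indented under it one key for each argument. servo_tool: Moves the arm, as the interface text tells. Its arguments: {"type":"object","properties":{"increments":{"type":"array"},"newtons":{"type":"number"}},"required":["increments"]}

```bash
mkdir -p pics
cat > h.py <<'E'
import numpy as np, cv2
from scipy.spatial.transform import Rotation as R
from station import ctrl
def shot(name, fn, crop=None, s=1):
    d=ctrl.get_image(name); im=d["img"][:,:,::-1]
    np.savez(f"pics/{fn}.npz", **d)
    if crop: x0,y0,x1,y1=crop; im=im[y0:y1,x0:x1]
    cv2.imwrite(f"pics/{fn}.png", cv2.resize(im,None,fx=s,fy=s,interpolation=cv2.INTER_CUBIC)); return d
def cam(d):
    Rm=R.from_rotvec(np.array(d["rvec"]).ravel()).as_matrix(); return Rm,np.array(d["tvec"]).ravel()
def ray(d,u,v,z):
    Rm,t=cam(d); c=-Rm.T@t; r=Rm.T@np.array([(u-d["cx"])/d["fx"],(v-d["cy"])/d["fy"],1]); return c+r*(z-c[2])/r[2]
def proj(d,p):
    Rm,t=cam(d); q=Rm@np.array(p)+t; return float(d["fx"]*q[0]/q[2]+d["cx"]),float(d["fy"]*q[1]/q[2]+d["cy"])
def load(fn): return {k:v for k,v in np.load(f"pics/{fn}.npz").items()}
def rel(target):
    o=ctrl.get_obs(); return R.from_rotvec(o["tool_rot"]).as_matrix().T@(np.array(target)-o["tool_pos"])*100
E
python3 - <<'E'
from h import *
a=shot("scene","s0");b=shot("top","t0")
im=np.vstack([a["img"],b["img"]])[:,:,::-1]
cv2.imwrite("pics/both.png",cv2.resize(im,None,fx=.75,fy=.75,interpolation=cv2.INTER_AREA))
for d in(a,b):
    Rm,t=cam(d);print(-Rm.T@t,Rm[2],d["fx"])
o=ctrl.get_obs();print(o["t"],o["tool_pos"],R.from_rotvec(o["tool_rot"]).as_matrix().round(3))
E
```

```text
[-7.55974637e-04 -8.95863482e-01  5.64335741e-01] [ 0.47905088  0.76490106 -0.43062353] 450.206556131736
[-0.25253721 -0.09026471  1.11757077] [ 0.61678821  0.06405661 -0.78451836] 460.50445360179003
0.1 [0.21101496 0.58774337 0.24915093] [[-0.941  0.338 -0.001]
 [ 0.338  0.941 -0.002]
 [ 0.    -0.002 -1.   ]]
```

View pics/both.png

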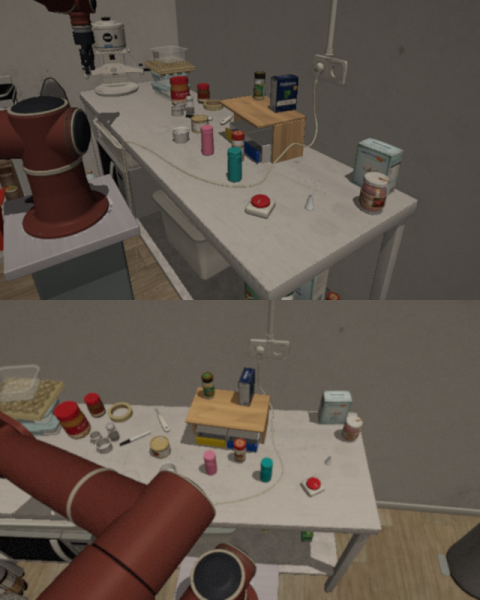

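The scene view (full pixels) shows the red-capped jar at (316,184), the pink look-alike at (276,186) and the turquoise one at (312,218). The nozzle is at (413,269) and the timer at (347,273). In the top view the jar is at about (320,200). I'll enlarge crops of both views to check.

Run:
```python
from h import *
a=load("s0");b=load("t0")
A=a["img"][120:300,220:440,::-1];B=b["img"][110:270,230:460,::-1]
A=cv2.resize(A,None,fx=3.6,fy=3.6,interpolation=cv2.INTER_CUBIC);B=cv2.resize(B,None,fx=3.4,fy=3.4,interpolation=cv2.INTER_CUBIC)
def grid(I,x0,y0,s,n):
    for x in range(x0-x0%20+20,x0+int(I.shape[1]/s),20): cv2.line(I,(int((x-x0)*s),0),(int((x-x0)*s),6),(0,0,255),1);cv2.putText(I,str(x),(int((x-x0)*s),16),0,.4,(0,0,255),1)
    for y in range(y0-y0%20+20,y0+int(I.shape[0]/s),20): cv2.line(I,(0,int((y-y0)*s)),(6,int((y-y0)*s)),(0,0,255),1);cv2.putText(I,str(y),(8,int((y-y0)*s)+4),0,.4,(0,0,255),1)
    cv2.imwrite(f"pics/{n}.png",I[:600,:800])
grid(A,220,120,3.6,"ca");grid(B,230,110,3.4,"cb")
```

```text
(no output)
```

View pics/ca.png

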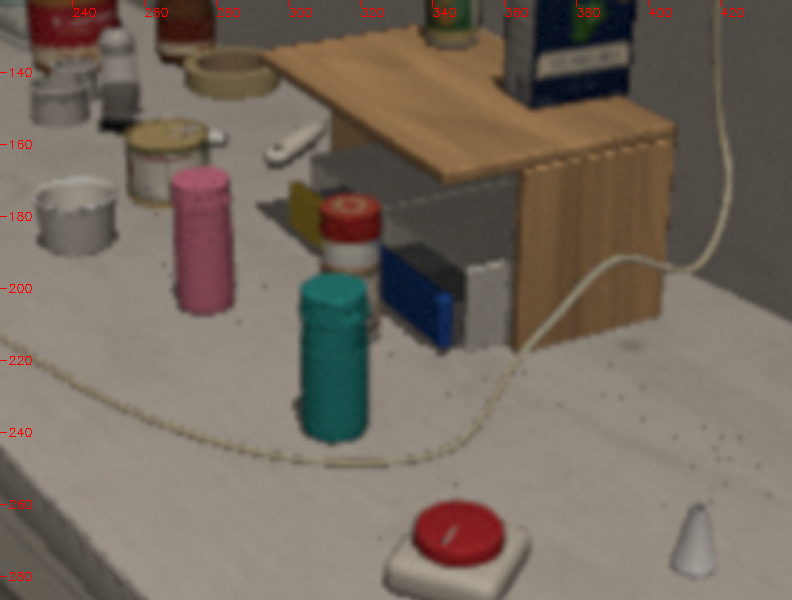

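View pics/cb.png

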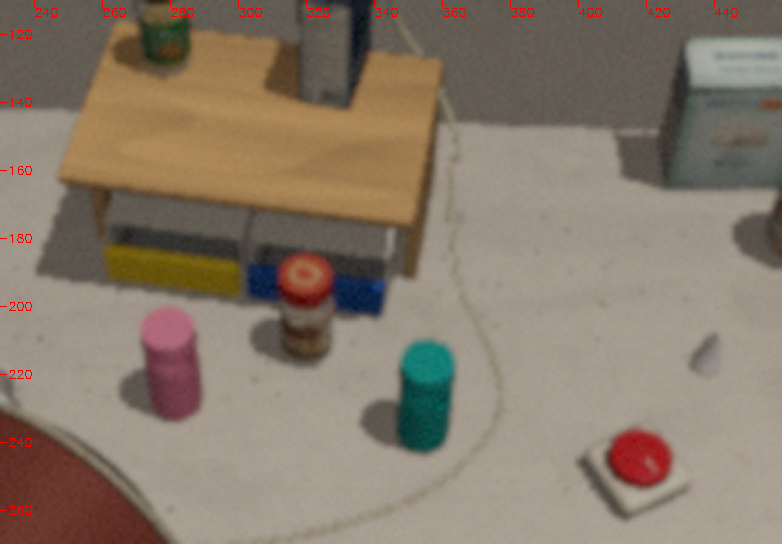

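Run:
```python
from h import *
a=load("s0");b=load("t0")
T=lambda x,y,z:(ray(b,230+x/3.4,110+y/3.4,z)*1000).round(0)
S=lambda x,y,z:(ray(a,220+x/3.6,120+y/3.6,z)*1000).round(0)
print("rack",T(62,178,.157),T(412,211,.157),S(450,181,.157),S(672,127,.157))
print("jar",T(306,270,.106),S(351,204,.106),"bottom front",T(304,362,0))
print("noz",T(703,365,0),T(714,336,.04),S(694,566,0),S(698,506,.04))
print("blue",T(382,314,.006),T(250,297,.006),T(384,282,.048),T(250,265,.048),S(448,345,.006),S(446,294,.048))
print("yel",T(106,281,.006),T(240,293,.006),T(106,246,.048))
print("pink",T(167,327,.106),S(200,178,.106),"teal",T(428,355,.106),S(334,290,.106),"timer",T(635,465,.038),S(460,530,.038),"tin",S(167,133,.058),"ram",S(77,192,.046))
```

```text
rack [598. 218. 157.] [590. -73. 157.] [572. -90. 157.] [764. -92. 157.]
jar [561.  11. 106.] [560.  14. 106.] bottom front [543.  12.   0.]
noz [ 574. -336.    0.] [ 576. -338.   40.] [ 576. -339.    0.] [ 577. -336.   40.]
blue [598. -52.   6.] [605.  68.   6.] [601. -53.  48.] [608.  66.  48.] [604. -47.   6.] [602. -47.  48.]
yel [611. 200.   6.] [609.  77.   6.] [617. 197.  48.]
pink [491. 116. 106.] [491. 116. 106.] teal [484. -95. 106.] [477. -99. 106.] timer [ 440. -268.   38.] [ 449. -280.   38.] tin [565. 330.  58.] ram [455. 275.  46.]
```

The tool calls only allow shifts and turns about tool z, so the lean has to come from the arm's limits. I'll move to the middle line with the tool aligned to the rack, then find out how out-of-reach poses behave.

Call:
servo_tool:
  increments:
    - [[8.5,-3,-3.4,-1.4,0],[8.5,-6,-6.8,-2.8,0],[8.5,-9,-10.2,-4.2,0],[8.5,-12,-13.6,-5.6,0],[8.5,-15,-17,-7,0]]

```text
t: 0.6
tool_pos: [0.295, 0.3757, 0.3202]
tool_rot: [-0.538, -3.095, 0.001]
contact_force: [1.3, 0.0, 0.4]
opening: 0.0849
grip_force: 0.0
```

Call:
servo_tool:
  increments:
    - [[8.5,-3,-3.4,-1.4,0],[8.5,-6,-6.8,-2.8,0],[8.5,-9,-10.2,-4.2,0],[8.5,-12,-13.6,-5.6,0],[8.5,-15,-17,-7,0]]

```text
t: 1.1
tool_pos: [0.3787, 0.1651, 0.3905]
tool_rot: [0.538, 3.095, 0.0]
contact_force: [-0.1, -0.6, -0.5]
opening: 0.0846
grip_force: 0.0
```

Call:
servo_tool:
  increments:
    - [[8.5,-3,-3.4,-1.4,-6],[8.5,-6,-6.8,-2.8,-12],[8.5,-9,-10.2,-4.2,-17.3],[8.5,-13,-15,-6,-17.3],[8.5,-13,-15,-6,-17.3]]

```text
t: 1.6
tool_pos: [0.4511, -0.0218, 0.4509]
tool_rot: [0.075, 3.14, -0.002]
contact_force: [0.8, 0.7, -1.2]
opening: 0.0853
grip_force: 0.0
```

Call:
servo_tool:
  increments:
    - [[8.5,0,0,-5,0],[8.5,0,0,-10,0],[8.5,0,0,-15,0],[8.5,0,0,-20,0],[8.5,0,0,-25,0]]

```text
t: 2.1
tool_pos: [0.4498, -0.0176, 0.7019]
tool_rot: [-0.066, -3.14, -0.001]
contact_force: [0.0, 0.0, 1.1]
opening: 0.0851
grip_force: 0.0
```

Run:
```python
from h import *
o=ctrl.get_obs();print(o["t"],o["tool_pos"],o["q"],R.from_rotvec(o["tool_rot"]).as_matrix().round(3))
```

```text
2.1 [ 0.44984639 -0.01761962  0.70186276] [-2.04889577e-01 -2.15052428e-01  1.10828412e+00  3.65948101e-04
  2.24894841e+00 -1.73342837e+00] [[-0.999  0.042 -0.001]
 [ 0.042  0.999  0.   ]
 [ 0.001  0.    -1.   ]]
```

Call:
servo_tool:
  increments:
    - [[8.5,0,4,-1,0],[8.5,0,7.5,-2,0],[8.5,0,7.5,-4,0],[8.5,0,7.5,-6,0],[8.5,0,7.5,-9,0]]

```text
t: 2.6
tool_pos: [0.4536, 0.0577, 0.7897]
tool_rot: [-0.064, -3.138, -0.0]
contact_force: [0.7, -0.0, 0.9]
opening: 0.0852
grip_force: 0.0
```

Call:
servo_tool:
  increments:
    - [[8.5,0,0,-3,0],[8.5,0,0,-6,0],[8.5,0,0,-9,0],[8.5,0,0,-12,0],[8.5,0,0,-12,0]]

```text
t: 3.1
tool_pos: [0.4489, 0.0567, 0.8891]
tool_rot: [0.066, 3.117, 0.0]
contact_force: [0.5, 0.1, 0.4]
opening: 0.085
grip_force: 0.0
```

```bash
cat > st.py <<'E'
from h import *
o=ctrl.get_obs();M=R.from_rotvec(o["tool_rot"]).as_matrix();print(o["t"],o["tool_pos"].round(4) if hasattr(o["tool_pos"],'round') else o["tool_pos"],np.round(o["q"],3),"\n",M.round(3),"lean",np.degrees(np.arccos(-M[2,2])).round(2))
E
python3 st.py
```

```text
3.1 [0.4489 0.0567 0.8891] [-3.900e-02  1.520e-01  3.460e-01  1.000e-03  2.620e+00 -1.567e+00] 
 [[-0.999  0.042  0.024]
 [ 0.042  0.999 -0.   ]
 [-0.024  0.001 -1.   ]] lean 1.35
```

Call:
servo_tool:
  increments:
    - [[8.5,4,0,0,0],[8.5,8,0,0,0],[8.5,12,0,0,0],[8.5,12,0,0,0],[8.5,12,0,0,0]]

```text
t: 3.6
tool_pos: [0.3275, 0.0617, 0.8856]
tool_rot: [0.066, 3.118, 0.0]
contact_force: [-0.1, 0.3, -0.3]
opening: 0.0852
grip_force: 0.0
```

```bash
python3 st.py
```

```text
3.6 [0.3275 0.0617 0.8856] [-3.900e-02 -1.450e-01  6.540e-01  1.000e-03  2.610e+00 -1.567e+00] 
 [[-0.999  0.042  0.023]
 [ 0.042  0.999 -0.   ]
 [-0.023  0.001 -1.   ]] lean 1.32
```

The tilt persists once gained. I'll keep pushing against the wrist limit to build it up.

Call:
servo_tool:
  increments:
    - [[8.5,0,0,-5,0],[8.5,0,0,-10,0],[8.5,0,0,-15,0],[8.5,0,0,-15,0],[8.5,0,0,-15,0]]

```text
t: 4.1
tool_pos: [0.3376, 0.0632, 0.911]
tool_rot: [0.066, 3.067, -0.002]
contact_force: [0.1, 0.1, 0.5]
opening: 0.0852
grip_force: 0.0
```

Call:
servo_tool:
  increments:
    - [[8.5,4,0,0,0],[8.5,8,0,0,0],[8.5,12,0,0,0],[8.5,12,0,0,0],[8.5,12,0,0,0]]

```text
t: 4.6
tool_pos: [0.2191, 0.0698, 0.8927]
tool_rot: [0.065, 3.049, -0.004]
contact_force: [0.6, -0.4, -0.4]
opening: 0.0852
grip_force: 0.0
```

```bash
python3 st.py
```

```text
4.6 [0.2191 0.0698 0.8927] [-0.017 -0.354  0.785 -0.005  2.619 -1.55 ] 
 [[-0.995  0.043  0.092]
 [ 0.042  0.999 -0.004]
 [-0.092 -0.    -0.996]] lean 5.27
```

Call:
servo_tool:
  increments:
    - [[8.5,0,0,-5,0],[8.5,0,0,-10,0],[8.5,0,0,-15,0],[8.5,0,0,-20,0],[8.5,0,0,-25,0]]

```text
t: 5.1
tool_pos: [0.2429, 0.082, 0.9239]
tool_rot: [0.064, 2.998, -0.005]
contact_force: [1.2, 0.5, 1.5]
opening: 0.0851
grip_force: 0.0
```

Call:
servo_tool:
  increments:
    - [[8.5,0,0,-5,0],[8.5,0,0,-10,0],[8.5,0,0,-15,0],[8.5,0,0,-20,0],[8.5,0,0,-25,0]]

```text
t: 5.6
tool_pos: [0.2453, 0.0916, 0.948]
tool_rot: [0.063, 2.943, -0.002]
contact_force: [0.3, -0.1, 0.3]
opening: 0.0848
grip_force: 0.0
```

```bash
python3 st.py
```

```text
5.6 [0.2453 0.0916 0.948 ] [ 0.095 -0.198  0.523 -0.049  2.619 -1.478] 
 [[-0.98   0.042  0.197]
 [ 0.042  0.999 -0.006]
 [-0.197  0.003 -0.98 ]] lean 11.36
```

Call:
servo_tool:
  increments:
    - [[8.5,0,-2,-5,0],[8.5,0,-4,-10,0],[8.5,0,-4,-15,0],[8.5,0,-4,-20,0]]

```text
t: 6.0
tool_pos: [0.2401, 0.0648, 0.9654]
tool_rot: [0.064, 2.891, -0.008]
contact_force: [-1.1, -0.2, -0.5]
opening: 0.0849
grip_force: 0.0
```

Call:
servo_tool:
  increments:
    - [[8.5,0,-2,-5,0],[8.5,0,-2,-10,0],[8.5,0,-2,-15,0],[8.5,0,-2,-20,0]]

```text
t: 6.4
tool_pos: [0.2292, 0.0571, 0.9814]
tool_rot: [0.061, 2.841, -0.016]
contact_force: [0.3, 0.2, 0.4]
opening: 0.0849
grip_force: 0.0
```

Call:
servo_tool:
  increments:
    - [[8.5,0,-1,-5,0],[8.5,0,-1,-10,0],[8.5,0,-1,-15,0],[8.5,0,-1,-20,0]]

```text
t: 6.8
tool_pos: [0.2122, 0.0609, 0.9956]
tool_rot: [0.061, 2.794, -0.025]
contact_force: [-0.5, 0.3, -0.3]
opening: 0.0849
grip_force: 0.0
```

```bash
python3 st.py
```

```text
6.8 [0.2122 0.0609 0.9956] [-0.057 -0.191  0.366 -0.011  2.619 -1.594] 
 [[-0.939  0.045  0.34 ]
 [ 0.039  0.999 -0.024]
 [-0.34  -0.01  -0.94 ]] lean 19.91
```

Call:
servo_tool:
  increments:
    - [[8.5,0,0.5,-5,0],[8.5,0,0.5,-10,0],[8.5,0,0.5,-15,0],[8.5,0,0.5,-20,0]]

```text
t: 7.2
tool_pos: [0.1862, 0.08, 1.0091]
tool_rot: [0.06, 2.747, -0.03]
contact_force: [0.6, 0.6, -0.2]
opening: 0.0847
grip_force: 0.0
```

Call:
servo_tool:
  increments:
    - [[8.5,0,0.5,-5,0],[8.5,0,0.5,-10,0],[8.5,0,0.5,-15,0],[8.5,0,0.5,-20,0]]

```text
t: 7.6
tool_pos: [0.1505, 0.0975, 1.022]
tool_rot: [0.058, 2.699, -0.032]
contact_force: [-0.0, -0.7, -0.8]
opening: 0.0847
grip_force: 0.0
```

Call:
servo_tool:
  increments:
    - [[8.5,0,0.5,-5,0],[8.5,0,0.5,-10,0],[8.5,0,0.5,-15,0],[8.5,0,0.5,-20,0]]

```text
t: 8.0
tool_pos: [0.1067, 0.1097, 1.0383]
tool_rot: [0.049, 2.644, -0.029]
contact_force: [0.4, -2.9, -0.3]
opening: 0.0849
grip_force: 0.0
```

```bash
python3 st.py
```

```text
8.0 [0.1067 0.1097 1.0383] [ 1.043 -0.08   0.131 -1.025  2.619 -1.503] 
 [[-0.878  0.04   0.477]
 [ 0.03   0.999 -0.029]
 [-0.477 -0.012 -0.879]] lean 28.52
```

Call:
servo_tool:
  increments:
    - [[8.5,-3,-0.7,3,0],[8.5,-6,-1.4,6,0],[8.5,-9,-2,9,0],[8.5,-12,-3,12,0],[8.5,-15,-3.5,14,0]]

```text
t: 8.5
tool_pos: [0.2372, 0.0816, 1.0041]
tool_rot: [0.053, 2.641, -0.031]
contact_force: [-0.6, 3.2, 0.6]
opening: 0.0851
grip_force: 0.0
```

```bash
python3 st.py
```

```text
8.5 [0.2372 0.0816 1.0041] [ 0.132 -0.219  0.421 -0.147  2.442 -1.535] 
 [[-0.877  0.043  0.479]
 [ 0.032  0.999 -0.032]
 [-0.48  -0.012 -0.877]] lean 28.69
```

Call:
servo_tool:
  increments:
    - [[8.5,-2.2,0,-4.3,0],[8.5,-4.4,0,-8.6,0],[8.5,-6.6,0,-13,0],[8.5,-8.8,0,-17,0]]

```text
t: 8.9
tool_pos: [0.2128, 0.0666, 1.045]
tool_rot: [0.054, 2.633, -0.026]
contact_force: [-0.0, -0.0, -0.5]
opening: 0.085
grip_force: 0.0
```

Call:
servo_tool:
  increments:
    - [[8.5,-2.2,0,-4.3,0],[8.5,-4.4,0,-8.6,0],[8.5,-6.6,0,-13,0],[8.5,-8.8,0,-17,0]]

```text
t: 9.3
tool_pos: [0.2014, 0.0609, 1.0495]
tool_rot: [0.053, 2.611, -0.025]
contact_force: [-0.2, 0.1, -0.1]
opening: 0.085
grip_force: 0.0
```

```bash
python3 st.py
```

```text
9.3 [0.2014 0.0609 1.0495] [-0.089 -0.064  0.057  0.034  2.619 -1.586] 
 [[-0.862  0.042  0.505]
 [ 0.033  0.999 -0.028]
 [-0.506 -0.008 -0.862]] lean 30.4
```

Call:
servo_tool:
  increments:
    - [[8.5,3.5,0.4,-3,0],[8.5,6,0.8,-6,0],[8.5,8,0.8,-9,0]]

```text
t: 9.6
tool_pos: [0.145, 0.0789, 1.0517]
tool_rot: [0.056, 2.6, -0.033]
contact_force: [-0.6, 0.8, -0.1]
opening: 0.0846
grip_force: 0.0
```

```bash
python3 st.py
```

```text
9.6 [0.145  0.0789 1.0517] [ 0.455 -0.079  0.057 -0.541  2.619 -1.617] 
 [[-0.856  0.047  0.514]
 [ 0.034  0.999 -0.035]
 [-0.515 -0.013 -0.857]] lean 31.02
```

Call:
servo_tool:
  increments:
    - [[8.5,-2,-2,-2,0],[8.5,0,-2,-7,0],[8.5,2,-2,-12,0]]

```text
t: 9.9
tool_pos: [0.1151, 0.0641, 1.0542]
tool_rot: [0.076, 2.586, -0.041]
contact_force: [-0.7, 0.9, 0.3]
opening: 0.0851
grip_force: 0.0
```

Call:
servo_tool:
  increments:
    - [[8.5,-1,-1.5,-4,0],[8.5,0,-1.5,-9,0],[8.5,0,-1.5,-14,0]]

```text
t: 10.2
tool_pos: [0.0784, 0.0355, 1.0573]
tool_rot: [0.048, 2.568, -0.019]
contact_force: [0.2, -1.2, 0.5]
opening: 0.0854
grip_force: 0.0
```

```bash
python3 st.py
```

```text
10.2 [0.0784 0.0355 1.0573] [ 0.809 -0.137  0.055 -0.958  2.619 -1.701] 
 [[-0.839  0.038  0.542]
 [ 0.03   0.999 -0.023]
 [-0.543 -0.003 -0.84 ]] lean 32.86
```

Lean is now 33° with azimuth −2.4°, which matches the rack, so I'll come out and down towards the jar.

Call:
servo_tool:
  increments:
    - [[8.5,-4,0.2,2.6,0],[8.5,-8,0.4,5.2,0],[8.5,-12,0.6,7.8,0],[8.5,-16,0.8,10.4,0],[8.5,-21,1,13.5,0]]

```text
t: 10.7
tool_pos: [0.1674, 0.0635, 1.0586]
tool_rot: [0.046, 2.559, -0.033]
contact_force: [-0.1, 1.7, -0.2]
opening: 0.0852
grip_force: 0.0
```

Call:
servo_tool:
  increments:
    - [[8.5,2,-0.5,4.3,0],[8.5,4,-1,8.6,0],[8.5,6,-1.5,13,0],[8.5,8,-2,17,0],[8.5,10,-2.5,21,0]]

```text
t: 11.2
tool_pos: [0.1961, 0.0422, 0.8688]
tool_rot: [0.049, 2.56, -0.035]
contact_force: [0.4, 1.0, 0.6]
opening: 0.0852
grip_force: 0.0
```

Call:
servo_tool:
  increments:
    - [[8.5,2,0,4.3,0],[8.5,4,0,8.6,0],[8.5,6,0,13,0],[8.5,8,0,17,0],[8.5,10,0,21,0]]

```text
t: 11.7
tool_pos: [0.2481, 0.0461, 0.6539]
tool_rot: [0.06, 2.585, -0.044]
contact_force: [0.2, -0.6, -1.2]
opening: 0.0848
grip_force: 0.0
```

```bash
python3 st.py
python3 - <<'E'
from h import *
print(rel([.47,.012,.26]))
E
```

```text
11.7 [0.2481 0.0461 0.6539] [-0.158 -1.009  1.698  0.042  1.898 -1.658] 
 [[-0.849  0.052  0.526]
 [ 0.034  0.998 -0.044]
 [-0.528 -0.019 -0.849]] lean 31.86
[ 1.83119201 -1.50723681 45.2776949 ]
```

Call:
servo_tool:
  increments:
    - [[8.5,0,-0.4,4.5,0],[8.5,0.5,-0.8,9,0],[8.5,1,-1.2,14,0],[8.5,1.5,-1.5,19,0],[8.5,1.5,-1.5,24,0]]

```text
t: 12.2
tool_pos: [0.3658, 0.0242, 0.4549]
tool_rot: [0.055, 2.584, -0.042]
contact_force: [1.1, -1.0, 0.5]
opening: 0.085
grip_force: 0.0
```

Call:
servo_tool:
  increments:
    - [[8.5,0,0,5,0],[8.5,0,0,10,0],[8.5,0,0,15,0],[8.5,0,0,20,0],[8.5,0,0,20,0]]

```text
t: 12.7
tool_pos: [0.4683, 0.0156, 0.2762]
tool_rot: [0.057, 2.601, -0.04]
contact_force: [-0.2, 0.6, -0.8]
opening: 0.0849
grip_force: 0.0
```

```bash
python3 st.py
python3 - <<'E'
from h import *
print(rel([.561,.012,.07]))
shot("scene","s1",(220,60,440,240),3.5)
E
```

```text
12.7 [0.4683 0.0156 0.2762] [-0.145 -0.74   2.242  0.039  1.101 -1.68 ] 
 [[-0.857  0.049  0.513]
 [ 0.033  0.999 -0.04 ]
 [-0.514 -0.017 -0.858]] lean 30.96
[ 2.64350121  0.45056275 22.44646493]
```

View pics/s1.png

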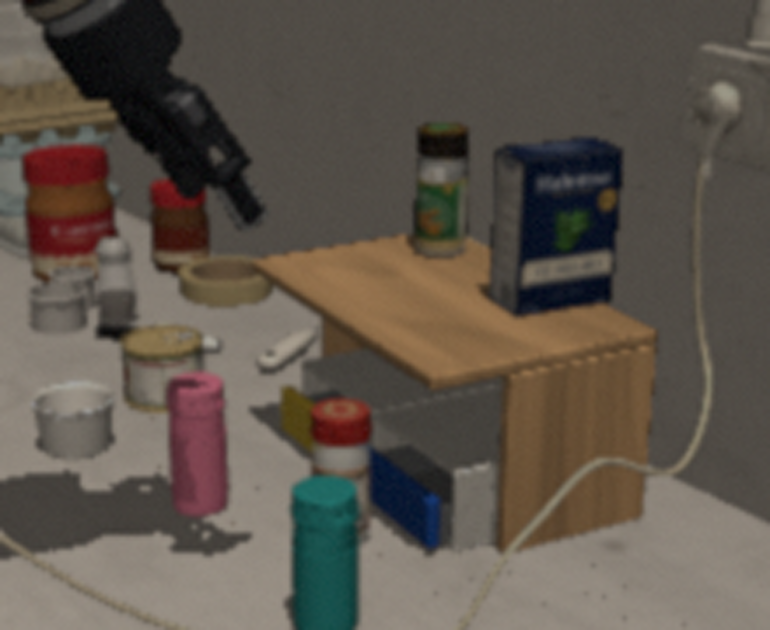

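The view shows the leaning open gripper at about (240,170) in the crop, above and behind the pink jar, with the target red cap at (342,420). I'll go in and grip.

Call:
servo_tool:
  increments:
    - [[8.5,1.3,0.3,3.5,0],[8.5,2.6,0.5,7,0],[8.5,2.6,0.5,10.5,0],[8.5,2.6,0.5,14,0],[8.5,2.6,0.5,17,0]]

```text
t: 13.25
tool_pos: [0.54, 0.0135, 0.131]
tool_rot: [0.056, 2.58, -0.044]
contact_force: [-0.8, -0.1, -0.5]
opening: 0.0851
grip_force: 0.0
```

Call:
servo_tool:
  increments:
    - [[8.5,0,0,2,0],[8.5,0,0,4,0],[8.5,0,0,5.4,0],[8.5,0,0,5.4,0]]

```text
t: 13.65
tool_pos: [0.5676, 0.0111, 0.0841]
tool_rot: [0.056, 2.584, -0.044]
contact_force: [0.3, -0.1, 1.4]
opening: 0.085
grip_force: 0.0
```

```bash
python3 st.py
python3 - <<'E'
from h import *
print(rel([.561,.012,.07]), ctrl.get_obs()["contact_force"])
E
```

```text
13.65 [0.5676 0.0111 0.0841] [-0.121 -0.197  2.217  0.039  0.565 -1.675] 
 [[-0.848  0.049  0.528]
 [ 0.031  0.999 -0.043]
 [-0.529 -0.02  -0.848]] lean 31.96
[1.30492862 0.08436384 0.84744879] [ 0.34801152 -0.05073499  1.3583633 ]
```

Call:
servo_tool:
  increments:
    - [[6,0,0,0,0],[5,0,0,0,0],[4,0,0,0,0],[4,0,0,0,0],[4,0,0,0,0]]
  newtons: 25

```text
t: 14.15
tool_pos: [0.5677, 0.0118, 0.085]
tool_rot: [0.054, 2.581, -0.045]
contact_force: [-1.6, 0.1, 6.2]
opening: 0.0437
grip_force: 25.4
```

Call:
servo_tool:
  increments:
    - [[3.5,0,0,0,0],[3.5,0,0,0,0],[3.5,0,0,0,0]]

```text
t: 14.45
tool_pos: [0.5678, 0.0118, 0.085]
tool_rot: [0.054, 2.581, -0.045]
contact_force: [-1.3, 1.2, 6.1]
opening: 0.0439
grip_force: 25.4
```

Call:
servo_tool:
  increments:
    - [[3.5,-0.5,0,-0.9,0],[3.5,-1.1,0,-1.7,0],[3.5,0.4,-0.1,-2.7,0],[3.5,2.8,-0.2,-4.1,0],[3.5,5.2,-0.4,-5.6,0]]
  newtons: 30

```text
t: 14.95
tool_pos: [0.4918, 0.0119, 0.1032]
tool_rot: [0.053, 2.586, -0.045]
contact_force: [0.1, -0.8, -0.7]
opening: 0.0439
grip_force: 30.7
```

Call:
servo_tool:
  increments:
    - [[3.5,2,-0.1,-1.3,0],[3.5,3.1,-0.2,-1.9,0],[3.5,3.6,-0.2,-1.1,0],[3.5,3.9,-0.2,-0.5,0],[3.5,3.9,-0.2,-0.5,0]]

```text
t: 15.45
tool_pos: [0.4565, 0.0112, 0.0854]
tool_rot: [0.054, 2.588, -0.045]
contact_force: [0.0, 0.3, -1.6]
opening: 0.0439
grip_force: 30.8
```

```bash
python3 st.py
python3 - <<'E'
from h import *
o=ctrl.get_obs();print(rel([.457,.012,.085]), o["contact_force"],o["opening"])
shot("scene","s2",(220,110,440,270),3.5)
E
```

```text
15.45 [0.4565 0.0112 0.0854] [-0.164 -0.582  2.481  0.068  0.691 -1.733] 
 [[-0.85   0.048  0.524]
 [ 0.03   0.999 -0.043]
 [-0.526 -0.021 -0.85 ]] lean 31.75
[-0.02452492  0.0860056   0.05470329] [ 0.02418263  0.27727856 -1.58689515] 0.04385383258281168
```

View pics/s2.png

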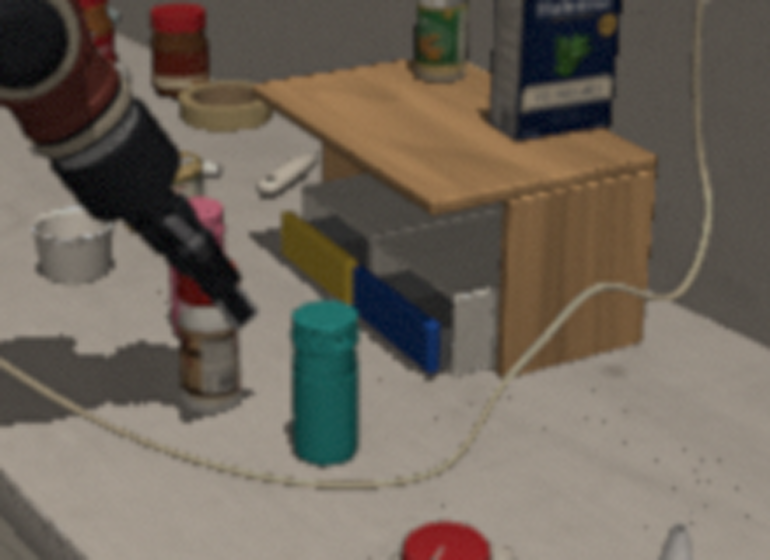

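The jar is held upright at about (210,340) in the crop, just above the worktop. Next: lower 2 mm, let go, retreat.

Call:
servo_tool:
  increments:
    - [[3.5,0.05,0,0.1,0],[3.5,0.1,0,0.2,0],[3.5,0.1,0,0.2,0]]
  newtons: 25

```text
t: 15.8
tool_pos: [0.4575, 0.011, 0.085]
tool_rot: [0.054, 2.585, -0.045]
contact_force: [0.4, 0.4, 1.2]
opening: 0.0436
grip_force: 30.9
```

Call:
servo_tool:
  increments:
    - [[5,0,0,0,0],[6,0,0,0,0],[8,0,0,0,0],[8.5,0,0,0,0],[8.5,0,0,0,0]]

```text
t: 16.3
tool_pos: [0.457, 0.0111, 0.0846]
tool_rot: [0.054, 2.585, -0.045]
contact_force: [-0.1, 0.2, 0.8]
opening: 0.0848
grip_force: 0.0
```

Call:
servo_tool:
  increments:
    - [[8.5,0,0,-3,0],[8.5,0,0,-7,0],[8.5,0,0,-12,0],[8.5,-1,0,-17,0],[8.5,-1,0,-17,0]]

```text
t: 16.8
tool_pos: [0.4009, 0.0208, 0.2413]
tool_rot: [0.055, 2.589, -0.05]
contact_force: [0.6, -0.3, 0.6]
opening: 0.0848
grip_force: 0.0
```

```bash
python3 st.py
python3 - <<'E'
from h import *
A=shot("scene","s3")["img"];B=shot("top","t3")["img"]
A=A[150:260,230:370];B=B[150:280,240:420]
f=lambda I:cv2.resize(I[:,:,::-1],(560,int(560*I.shape[0]/I.shape[1])),interpolation=cv2.INTER_CUBIC)
I=np.vstack([f(A),f(B)]);print(I.shape);cv2.imwrite("pics/c3.png",cv2.resize(I,None,fx=.7,fy=.7))
E
```

```text
16.8 [0.4009 0.0208 0.2413] [-0.158 -1.011  2.429  0.039  1.172 -1.692] 
 [[-0.851  0.049  0.523]
 [ 0.029  0.998 -0.047]
 [-0.525 -0.025 -0.851]] lean 31.7
(844, 560, 3)
```

View pics/c3.png

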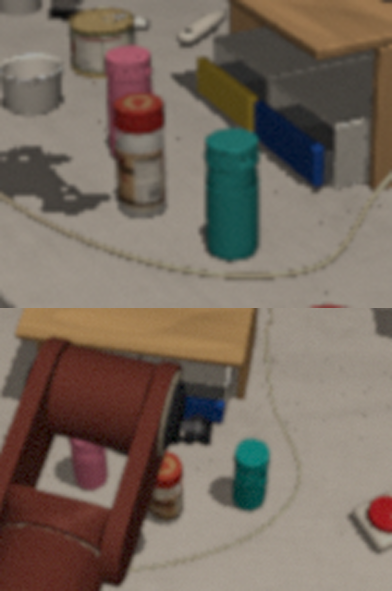

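The jar stands upright at about (140,155) in the scene crop. However, the gripper body would hit it when shutting the open drawer, since the body passes over x≈0.42–0.48. I'll move it further, to about (0.42,−0.185).

Run:
```python
from h import *
print(rel([.457,.011,.085]))
M=R.from_rotvec(ctrl.get_obs()["tool_rot"]).as_matrix()
for w in ([0,0,.02],[-.04,-.08,.02],[-.04,-.196,.02],[-.04,-.196,0]): print(w,(M.T@np.array(w)*100).round(2))
```

```text
[ 2.90515423 -0.3477851  15.94050053]
[0, 0, 0.02] [-1.04 -0.05 -1.71]
[-0.04, -0.08, 0.02] [ 2.14 -8.23 -3.41]
[-0.04, -0.196, 0.02] [  1.8  -19.81  -2.88]
[-0.04, -0.196, 0] [  2.84 -19.77  -1.17]
```

Call:
servo_tool:
  increments:
    - [[8.5,1.5,-0.2,4,0],[8.5,2.9,-0.3,8,0],[8.5,2.9,-0.3,12,0],[8.5,2.9,-0.3,15.9,0],[8.5,2.9,-0.3,15.9,0]]

```text
t: 17.4
tool_pos: [0.4497, 0.0123, 0.0707]
tool_rot: [0.057, 2.622, -0.045]
contact_force: [-0.6, 0.3, -0.9]
opening: 0.0848
grip_force: 0.0
```

Call:
servo_tool:
  increments:
    - [[6,0,0,0,0],[5,0,0,0,0],[3.5,0,0,0,0],[3.5,0,0,0,0],[3.5,0,0,0,0]]
  newtons: 30

```text
t: 17.9
tool_pos: [0.4575, 0.0113, 0.0865]
tool_rot: [0.055, 2.591, -0.049]
contact_force: [-1.8, 1.0, 7.0]
opening: 0.0439
grip_force: 31.0
```

Call:
servo_tool:
  increments:
    - [[3.5,0,0,0,0],[3.5,-0.5,0,-0.8,0],[3.5,-1,0,-1.7,0]]

```text
t: 18.2
tool_pos: [0.4547, 0.0121, 0.1027]
tool_rot: [0.055, 2.6, -0.048]
contact_force: [0.1, 0.7, -0.7]
opening: 0.0435
grip_force: 30.8
```

Call:
servo_tool:
  increments:
    - [[3.5,1.5,-2,-0.9,0],[3.5,3.2,-4.5,-1.7,0],[3.5,3.1,-8,-1.6,0],[3.5,3,-11.5,-1.4,0],[3.5,2.9,-15,-1.3,0]]

```text
t: 18.7
tool_pos: [0.4162, -0.1376, 0.1033]
tool_rot: [0.054, 2.597, -0.05]
contact_force: [1.7, 0.5, -1.9]
opening: 0.0433
grip_force: 31.1
```

```bash
python3 st.py
python3 - <<'E'
from h import *
o=ctrl.get_obs();print(o["opening"],o["grip_force"],rel([.417,-.185,.085]))
E
```

```text
18.7 [ 0.4162 -0.1376  0.1033] [-0.662 -0.679  2.5    0.371  0.884 -2.364] 
 [[-0.855  0.049  0.516]
 [ 0.029  0.998 -0.047]
 [-0.518 -0.025 -0.855]] lean 31.23
0.04330752436157662 31.149069518396573 [ 0.74641112 -4.68000668  1.82660974]
```

Call:
servo_tool:
  increments:
    - [[3.5,0,-2.4,0,0],[3.5,0,-4.7,0,0],[3.5,0.4,-4.7,0.9,0],[3.5,0.75,-4.7,1.7,0],[3.5,0.85,-4.7,1.95,0]]

```text
t: 19.2
tool_pos: [0.4196, -0.1847, 0.086]
tool_rot: [0.055, 2.592, -0.051]
contact_force: [-4.4, 2.7, 21.5]
opening: 0.0439
grip_force: 33.1
```

Call:
servo_tool:
  increments:
    - [[3.5,0,0,0,0],[5,0,0,0,0],[8,0,0,0,0],[8.5,0,0,0,0],[8.5,0,0,0,0]]

```text
t: 19.7
tool_pos: [0.4166, -0.183, 0.0814]
tool_rot: [0.055, 2.6, -0.047]
contact_force: [0.6, 0.2, -0.5]
opening: 0.0851
grip_force: 0.0
```

Call:
servo_tool:
  increments:
    - [[8.5,0,0,-3,0],[8.5,0,0,-6,0],[8.5,-2,0,-9.5,0],[8.5,-5,0,-12.5,0],[8.5,-5,0,-12.5,0]]

```text
t: 20.2
tool_pos: [0.3979, -0.1815, 0.2231]
tool_rot: [0.052, 2.589, -0.059]
contact_force: [0.0, 0.2, 0.5]
opening: 0.085
grip_force: 0.0
```

```bash
python3 st.py
python3 - <<'E'
from h import *
A=shot("scene","s4")["img"]
for p in ([.45,.01,.2],[.53,.01,.1],[.565,.01,.035],[.58,.01,.035]): print(p,rel(p))
I=A[130:330,200:480]
cv2.imwrite("pics/c4.png",cv2.resize(I[:,:,::-1],None,fx=2.5,fy=2.5,interpolation=cv2.INTER_CUBIC))
E
```

```text
20.2 [ 0.3979 -0.1815  0.2231] [-0.811 -0.812  2.368  0.38   1.175 -2.416] 
 [[-0.851  0.049  0.523]
 [ 0.026  0.998 -0.053]
 [-0.524 -0.032 -0.851]] lean 31.69
[0.45, 0.01, 0.2] [-3.03866208 19.33902237  3.45915383]
[0.53, 0.01, 0.1] [-4.66532029 20.01126775 16.14387177]
[0.565, 0.01, 0.035] [-4.27151928 20.36526601 23.50726813]
[0.58, 0.01, 0.035] [-5.55192709 20.4384671  24.28521251]
```

View pics/c4.png

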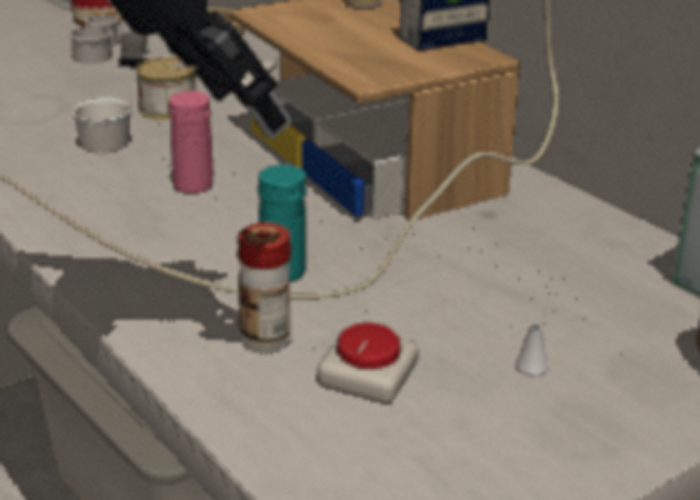

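The jar stands upright at (265,290) in the crop, clear of the timer (368,360) and the turquoise jar. Next I'll close the fingers and go to the blue front.

Call:
servo_tool:
  increments:
    - [[4,-0.8,5,0.8,0],[0,-1.6,10,1.6,0],[0,-2.4,15,2.5,0],[0,-3,19.4,3.5,0],[0,-3,19.4,3.5,0]]
  newtons: 20

```text
t: 20.75
tool_pos: [0.4473, 0.0199, 0.1922]
tool_rot: [0.036, 2.605, -0.04]
contact_force: [-0.8, -1.1, -0.4]
opening: 0.0117
grip_force: 0.0
```

Run:
```python
from h import *
for p in ([.53,.009,.1],[.565,.009,.035]): print(p,rel(p))
```

```text
[0.53, 0.009, 0.1] [-2.41976623 -0.62266196 12.17652129]
[0.565, 0.009, 0.035] [-2.10748339 -0.36792426 19.54792469]
```

Call:
servo_tool:
  increments:
    - [[0,-1,-0.3,4,0],[0,-2,-0.6,8,0],[0,-2.4,-0.6,12.2,0],[0,-2.3,-0.6,15.5,0],[0,-2.2,-0.6,17.5,0]]

```text
t: 21.25
tool_pos: [0.5551, -0.0035, 0.0524]
tool_rot: [0.057, 2.607, -0.048]
contact_force: [-0.8, 0.2, -0.1]
opening: -0.0001
grip_force: 0.0
```

```bash
python3 st.py
python3 - <<'E'
from h import *
o=ctrl.get_obs();print(o["opening"])
for p in ([.565,.009,.035],[.58,.009,.035],[.59,.009,.035]): print(p,rel(p))
E
```

```text
21.25 [ 0.5551 -0.0035  0.0524] [-0.157 -0.161  2.244  0.069  0.525 -1.734] 
 [[-0.86   0.05   0.508]
 [ 0.031  0.998 -0.045]
 [-0.509 -0.023 -0.86 ]] lean 30.65
-0.00013420669588632122
[0.565, 0.009, 0.035] [0.07207346 1.33340245 1.93884487]
[0.58, 0.009, 0.035] [-1.21792078  1.40815304  2.70063698]
[0.59, 0.009, 0.035] [-2.07791694  1.45798676  3.20849838]
```

Call:
servo_tool:
  increments:
    - [[0,0,0.6,1,0],[0,0.07,1.3,1.9,0],[0,-0.4,1.35,2.2,0],[0,-0.8,1.4,2.45,0],[0,-0.8,1.4,2.45,0]]

```text
t: 21.75
tool_pos: [0.5781, 0.0091, 0.0409]
tool_rot: [0.056, 2.598, -0.049]
contact_force: [-0.5, -0.0, 0.3]
opening: -0.0003
grip_force: 0.0
```

Call:
servo_tool:
  increments:
    - [[0,-0.26,0.02,0.15,0],[0,-0.52,0.03,0.3,0],[0,-0.6,0.03,0.35,0]]

```text
t: 22.05
tool_pos: [0.5842, 0.0092, 0.0406]
tool_rot: [0.056, 2.6, -0.049]
contact_force: [-4.8, -1.4, 2.8]
opening: -0.0001
grip_force: 2.2
```

Call:
servo_tool:
  increments:
    - [[0,-0.17,0,0.1,0],[0,-0.26,0,0.15,0],[0,-0.26,0,0.15,0]]

```text
t: 22.35
tool_pos: [0.5871, 0.0091, 0.0406]
tool_rot: [0.055, 2.6, -0.049]
contact_force: [-4.2, -1.3, 2.6]
opening: 0.0001
grip_force: 2.0
```

Call:
servo_tool:
  increments:
    - [[0,-0.17,0,0.1,0],[0,-0.17,0,0.1,0]]

```text
t: 22.55
tool_pos: [0.589, 0.0091, 0.0405]
tool_rot: [0.056, 2.6, -0.049]
contact_force: [-4.7, -1.8, 2.7]
opening: -0.0002
grip_force: 2.1
```

Run:
```python
from h import *
o=ctrl.get_obs();print(o["tool_pos"],o["contact_force"])
```

```text
[0.58897219 0.00907412 0.04045113] [-4.70042034 -1.7732183   2.70576625]
```

Call:
servo_tool:
  increments:
    - [[0,-0.13,0,0.08,0],[0,-0.13,0,0.08,0]]

```text
t: 22.75
tool_pos: [0.5905, 0.009, 0.0404]
tool_rot: [0.055, 2.6, -0.049]
contact_force: [-4.7, -2.4, 1.8]
opening: -0.0
grip_force: 2.1
```

Call:
servo_tool:
  increments:
    - [[0,-0.13,0,0.08,0],[0,-0.13,0,0.08,0]]

```text
t: 22.95
tool_pos: [0.5914, 0.009, 0.0402]
tool_rot: [0.055, 2.602, -0.049]
contact_force: [-12.8, -2.0, 7.8]
opening: 0.0002
grip_force: 5.8
```

The stop is reached (12.8 N at TCP x=0.591). I'll back off 10 cm so it can slide out, then look.

Call:
servo_tool:
  increments:
    - [[0,3.9,-0.2,-2.3,0],[0,7.7,-0.4,-4.6,0],[0,7.7,-0.4,-6,0],[0,7.7,-0.4,-8,0],[0,7.7,-0.4,-8,0]]

```text
t: 23.45
tool_pos: [0.4864, 0.0111, 0.0724]
tool_rot: [0.055, 2.592, -0.049]
contact_force: [0.1, 0.3, 1.1]
opening: 0.0
grip_force: 0.0
```

```bash
python3 st.py
python3 - <<'E'
from h import *
A=shot("scene","s5")["img"];B=shot("top","t5")["img"]
f=lambda I:cv2.resize(I[:,:,::-1],(600,int(600*I.shape[0]/I.shape[1])),interpolation=cv2.INTER_CUBIC)
I=f(A[150:240,280:400]);cv2.imwrite("pics/c5.png",I);print(I.shape)
E
```

```text
23.45 [0.4864 0.0111 0.0724] [-0.147 -0.429  2.41   0.053  0.612 -1.71 ] 
 [[-0.853  0.049  0.52 ]
 [ 0.03   0.999 -0.046]
 [-0.522 -0.024 -0.853]] lean 31.48
(450, 600, 3)
```

View pics/c5.png

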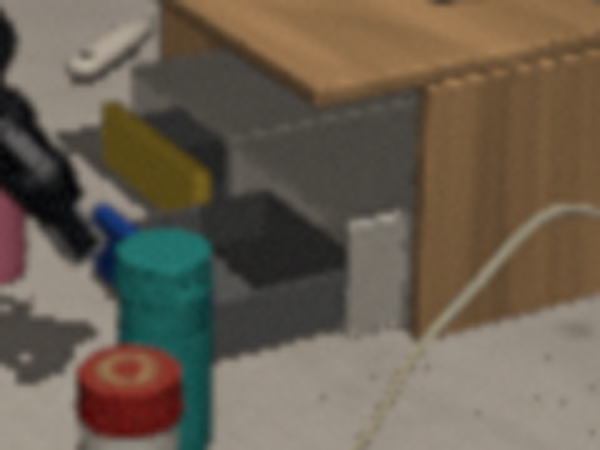

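The blue drawer has popped open: its tray shows at (270,240) and the blue front at (110,230), and yellow stays shut. Next is the nozzle, going over the jars.

Call:
servo_tool:
  increments:
    - [[2,-2.8,0,-4.5,0],[4,-5.7,-0.5,-9.4,0],[5,-6.1,-5,-9,0],[5,-6.5,-10,-8.6,0],[5,-6.9,-15,-8.2,0]]

```text
t: 24.05
tool_pos: [0.4956, -0.1381, 0.1798]
tool_rot: [0.053, 2.597, -0.049]
contact_force: [0.9, -0.1, 0.6]
opening: 0.0502
grip_force: 0.0
```

Call:
servo_tool:
  increments:
    - [[5,-0.4,-5,0.4,0],[5,-0.8,-10,0.7,0],[5,-1.2,-15,1,0],[5,-1.6,-20,1.4,0],[5,-1.6,-20,1.4,0]]

```text
t: 24.55
tool_pos: [0.5056, -0.3433, 0.1782]
tool_rot: [0.064, 2.6, -0.051]
contact_force: [0.8, 1.0, -0.4]
opening: 0.0499
grip_force: 0.0
```

```bash
python3 st.py
python3 - <<'E'
from h import *
for p in ([.55,-.337,.09],[.576,-.337,.028]): print(p,rel(p))
B=shot("top","t6")
C=shot("scene","s6")
f=lambda I:cv2.resize(I[:,:,::-1],(600,int(600*I.shape[0]/I.shape[1])),interpolation=cv2.INTER_CUBIC)
cv2.imwrite("pics/c6.png",np.vstack([f(B["img"][150:230,380:500]),cv2.resize(f(C["img"][245:285,380:440]),(600,200))]))
print(proj(B,[.576,-.337,0]),proj(B,[.576,-.337,.04]),proj(C,[.576,-.337,0]),proj(C,[.576,-.337,.04]))
E
```

```text
24.55 [ 0.5056 -0.3433  0.1782] [-0.876 -0.163  2.008  0.464  0.947 -2.605] 
 [[-0.857  0.056  0.513]
 [ 0.036  0.998 -0.049]
 [-0.515 -0.023 -0.857]] lean 31.02
[0.55, -0.337, 0.09] [0.76160247 1.08525713 9.81014198]
[0.576, -0.337, 0.028] [ 1.72652008  1.37543824 16.45730144]
(437.0412790225609, 216.80491714269226) (439.60976852719773, 208.79647485429714) (412.1805089934569, 276.88067515421056) (413.8300005729815, 260.9206115716096)
```

Call:
servo_tool:
  increments:
    - [[5,0.4,0.6,4.5,0],[5,0.8,1.1,9,0],[5,1.2,1.3,12,0],[5,1.5,1.4,14.5,0],[5,1.5,1.4,14.5,0]]

```text
t: 25.15
tool_pos: [0.5668, -0.3252, 0.0423]
tool_rot: [0.053, 2.606, -0.04]
contact_force: [-0.5, 0.4, 0.2]
opening: 0.05
grip_force: 0.0
```

```bash
python3 st.py
python3 - <<'E'
from h import *
for p in ([.576,-.337,.028],): print(p,rel(p))
E
```

```text
25.15 [ 0.5668 -0.3252  0.0423] [-0.767  0.133  1.976  0.545  0.679 -2.664] 
 [[-0.859  0.046  0.509]
 [ 0.03   0.999 -0.039]
 [-0.51  -0.018 -0.86 ]] lean 30.71
[0.576, -0.337, 0.028] [-0.09513263 -1.11501768  1.74261496]
```

Call:
servo_tool:
  increments:
    - [[5,0,0,0,0],[5,0,0,0,0]]

```text
t: 25.35
tool_pos: [0.5687, -0.3295, 0.0494]
tool_rot: [0.054, 2.597, -0.051]
contact_force: [0.6, -0.1, 0.1]
opening: 0.05
grip_force: 0.0
```

Run:
```python
from h import *
for p in ([.576,-.337,.028],): print(p,rel(p))
```

```text
[0.576, -0.337, 0.028] [ 0.46807012 -0.65670695  2.24228813]
```

Call:
servo_tool:
  increments:
    - [[5,0.1,-0.4,0.6,0],[5,0.3,-0.65,1.4,0],[5,0.45,-0.65,2.1,0],[5,0.45,-0.65,2.1,0],[5,0.45,-0.65,2.1,0]]

```text
t: 25.85
tool_pos: [0.5744, -0.3365, 0.0268]
tool_rot: [0.056, 2.6, -0.047]
contact_force: [0.1, -1.1, 0.4]
opening: 0.0501
grip_force: 0.0
```

Call:
servo_tool:
  increments:
    - [[3,0,0,0,0],[2,0,0,0,0],[0.5,0,0,0,0],[0.5,0,0,0,0],[0.5,0,0,0,0]]
  newtons: 20

```text
t: 26.35
tool_pos: [0.5748, -0.3368, 0.0278]
tool_rot: [0.055, 2.599, -0.049]
contact_force: [-0.6, -0.1, 0.8]
opening: 0.0219
grip_force: 19.3
```

Call:
servo_tool:
  increments:
    - [[0.5,-1.6,0,-2.7,0],[0.5,-3.3,0,-5.5,0],[0.5,-5,0,-8.3,0],[0.5,-6.7,0,-11,0],[0.5,-8.2,0,-13.7,0]]

```text
t: 26.85
tool_pos: [0.5743, -0.3327, 0.1885]
tool_rot: [0.055, 2.599, -0.049]
contact_force: [0.9, -0.7, -0.9]
opening: 0.0217
grip_force: 19.2
```

Call:
servo_tool:
  increments:
    - [[0.5,0.5,4.5,-0.4,0],[0.5,1,9,-0.8,0],[0.5,1.5,13.5,-1.2,0],[0.5,2,18,-1.6,0],[0.5,2.4,22,-2,0]]

```text
t: 27.35
tool_pos: [0.5536, -0.1097, 0.1863]
tool_rot: [0.056, 2.599, -0.048]
contact_force: [-0.7, 0.4, -0.0]
opening: 0.0218
grip_force: 19.2
```

Call:
servo_tool:
  increments:
    - [[0.5,0.5,4.5,-0.4,0],[0.5,1,9,-0.8,0],[0.5,1.4,12.5,-1.2,0],[0.5,1.4,12.5,-1.2,0],[0.5,1.4,12.5,-1.2,0]]

```text
t: 27.85
tool_pos: [0.5422, 0.0151, 0.1867]
tool_rot: [0.053, 2.599, -0.048]
contact_force: [-0.4, -0.6, -0.6]
opening: 0.0217
grip_force: 19.3
```

```bash
python3 st.py
python3 - <<'E'
from h import *
for p in ([.55,.009,.1],[.578,.009,.045]): print(p,rel(p))
A=shot("scene","s7")["img"];B=shot("top","t7")["img"]
f=lambda I:cv2.resize(I[:,:,::-1],(700,int(700*I.shape[0]/I.shape[1])),interpolation=cv2.INTER_CUBIC)
cv2.imwrite("pics/c7.png",f(A[120:240,240:400]))
E
```

```text
27.85 [0.5422 0.0151 0.1867] [-0.117 -0.425  2.199  0.022  0.825 -1.658] 
 [[-0.856  0.047  0.515]
 [ 0.028  0.999 -0.045]
 [-0.516 -0.024 -0.856]] lean 31.1
[0.55, 0.009, 0.1] [ 3.78691246 -0.36253105  7.85085693]
[0.578, 0.009, 0.045] [ 4.22742248 -0.10006586 14.00122789]
```

View pics/c7.png

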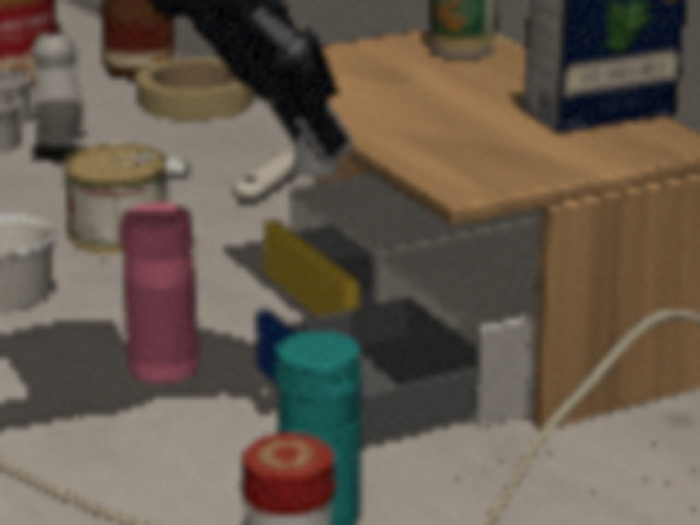

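The nozzle is held (about (315,160) in the crop) and the drawer is open. I'll lower it into the tray.

Call:
servo_tool:
  increments:
    - [[0.5,1.5,-0.3,3,0],[0.5,3,-0.4,6,0],[0.5,3.8,-0.4,7.9,0],[0.5,3.9,-0.3,9.4,0],[0.5,3.9,-0.3,9.4,0]]

```text
t: 28.45
tool_pos: [0.556, 0.0066, 0.0832]
tool_rot: [0.059, 2.604, -0.049]
contact_force: [0.0, -0.2, -0.2]
opening: 0.0218
grip_force: 19.3
```

Run:
```python
from h import *
for p in ([.578,.009,.045],[.578,.009,.039]): print(p,rel(p))
o=ctrl.get_obs();print(o["tool_pos"],o["opening"],o["contact_force"]); d=load("s7"); print(ray(d,300.6,191.5,.048))
```

```text
[0.578, 0.009, 0.045] [0.07264338 0.44540102 4.39523635]
[0.578, 0.009, 0.039] [0.37948059 0.45932438 4.91065567]
[0.55598558 0.00656988 0.08323135] 0.0217957402212575 [ 0.03569949 -0.2424917  -0.20653146]
[0.53844648 0.06677584 0.048     ]
```

Call:
servo_tool:
  increments:
    - [[0.5,0,0.1,1.2,0],[0.5,0,0.2,2.4,0],[0.5,0,0.2,3.5,0],[0.5,0.1,0.2,4.3,0],[0.5,0.1,0.2,4.3,0]]

```text
t: 28.95
tool_pos: [0.5785, 0.0074, 0.0484]
tool_rot: [0.057, 2.6, -0.049]
contact_force: [-0.5, -0.7, -0.3]
opening: 0.0216
grip_force: 19.3
```

Call:
servo_tool:
  increments:
    - [[0.5,0,0,0,0],[0.5,0,0,0,0]]

```text
t: 29.15
tool_pos: [0.5789, 0.0079, 0.0496]
tool_rot: [0.056, 2.598, -0.049]
contact_force: [0.6, 0.4, 0.3]
opening: 0.0214
grip_force: 19.3
```

Call:
servo_tool:
  increments:
    - [[0.5,0.2,0,0.4,0],[0.5,0.4,0,0.7,0],[0.5,0.5,0,0.85,0],[0.5,0.5,0,0.85,0]]

```text
t: 29.55
tool_pos: [0.5782, 0.008, 0.0383]
tool_rot: [0.055, 2.6, -0.048]
contact_force: [-0.6, 0.3, -0.0]
opening: 0.0217
grip_force: 19.3
```

Call:
servo_tool:
  increments:
    - [[0.5,0.07,0,0.12,0],[0.5,0.07,0,0.12,0]]

```text
t: 29.75
tool_pos: [0.5789, 0.0079, 0.0377]
tool_rot: [0.055, 2.599, -0.048]
contact_force: [-1.4, 0.1, 0.4]
opening: 0.0215
grip_force: 19.3
```

Within a millimetre of the floor. I'll release with a small opening, since the tray is narrow, and withdraw along the tool axis.

Call:
servo_tool:
  increments:
    - [[2.6,0,0,0,0],[3.2,0,0,0,0],[4,0,0,0,0],[4.5,0,0,0,0],[4.5,0,0,0,0]]

```text
t: 30.25
tool_pos: [0.5787, 0.0079, 0.0376]
tool_rot: [0.055, 2.599, -0.048]
contact_force: [0.3, 0.0, 0.3]
opening: 0.0452
grip_force: 0.0
```

Call:
servo_tool:
  increments:
    - [[4.5,0,0,-1,0],[4.5,0,0,-3,0],[4.5,0,0,-6,0],[4.5,0,0,-10,0],[4.5,0,0,-14,0]]

```text
t: 30.75
tool_pos: [0.5055, 0.0144, 0.1579]
tool_rot: [0.055, 2.6, -0.048]
contact_force: [1.1, 0.8, 0.9]
opening: 0.0449
grip_force: 0.0
```

```bash
python3 st.py
python3 - <<'E'
from h import *
for p in ([.47,.009,.12],[.49,.009,.042],[.513,.009,.042]): print(p,rel(p))
A=shot("scene","s8")["img"];B=shot("top","t8")["img"]
f=lambda I:cv2.resize(I[:,:,::-1],(560,int(560*I.shape[0]/I.shape[1])),interpolation=cv2.INTER_CUBIC)
cv2.imwrite("pics/c8.png",np.vstack([f(A[170:240,290:390]),f(B[180:220,290:360])[:200]]))
E
```

```text
30.75 [0.5055 0.0144 0.1579] [-0.13  -0.51   2.305  0.03   0.806 -1.673] 
 [[-0.857  0.049  0.513]
 [ 0.03   0.999 -0.045]
 [-0.515 -0.023 -0.857]] lean 31.02
[0.47, 0.009, 0.12] [ 4.97538226 -0.62050858  1.44737807]
[0.49, 0.009, 0.042] [ 7.27671976 -0.33914572  9.15871263]
[0.513, 0.009, 0.042] [ 5.30603701 -0.22611271 10.33923498]
```

View pics/c8.png

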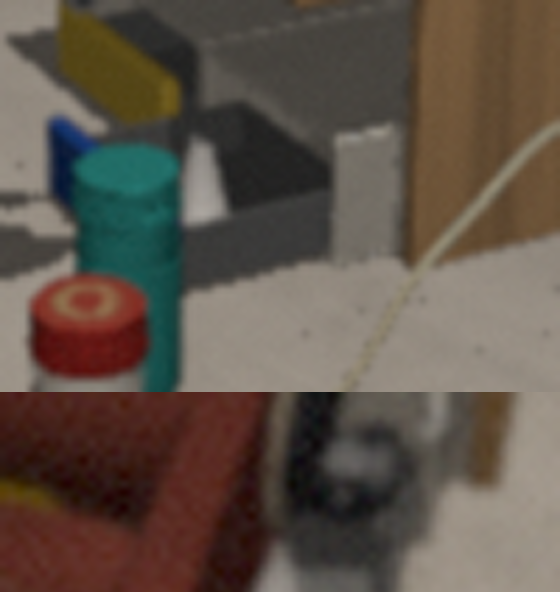

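The picture shows the nozzle standing upright in the open tray at (200,180), with yellow still shut. I'll close the fingers, come round in front of the blue front and press it home gently.

Call:
servo_tool:
  increments:
    - [[2,2.5,-0.3,0.7,0],[0,5,-0.5,1.4,0],[0,6.2,-0.4,5,0],[0,7.3,-0.3,8.5,0],[0,7.3,-0.3,8.5,0]]

```text
t: 31.35
tool_pos: [0.4828, 0.0102, 0.0391]
tool_rot: [0.056, 2.614, -0.046]
contact_force: [-1.6, 0.5, -0.9]
opening: -0.0002
grip_force: 0.0
```

Call:
servo_tool:
  increments:
    - [[0,0,0,0,0],[0,0,0,0,0]]

```text
t: 31.55
tool_pos: [0.4891, 0.0094, 0.0493]
tool_rot: [0.055, 2.595, -0.049]
contact_force: [0.4, -0.5, 0.8]
opening: -0.0002
grip_force: 0.0
```

```bash
python3 st.py
python3 - <<'E'
from h import *
for p in ([.505,.011,.041],[.582,.009,.041]): print(p,rel(p))
E
```

```text
31.55 [0.4891 0.0094 0.0493] [-0.15  -0.361  2.409  0.061  0.549 -1.722] 
 [[-0.854  0.049  0.518]
 [ 0.03   0.999 -0.046]
 [-0.519 -0.024 -0.854]] lean 31.31
[0.505, 0.011, 0.041] [-0.91897079  0.26076157  1.52160633]
[0.582, 0.009, 0.041] [-7.5023601   0.44011807  5.51620474]
```

Call:
servo_tool:
  increments:
    - [[0,-0.3,0.2,0.8,0],[0,-0.9,0.25,1.5,0],[0,-1.4,0.25,1.8,0],[0,-2.1,0.27,2.22,0],[0,-2.8,0.28,2.65,0]]

```text
t: 32.05
tool_pos: [0.5267, 0.0102, 0.0402]
tool_rot: [0.055, 2.597, -0.049]
contact_force: [-2.8, -0.7, 2.2]
opening: 0.0002
grip_force: 1.4
```

Call:
servo_tool:
  increments:
    - [[0,-0.7,0.01,0.43,0],[0,-1.4,0.02,0.85,0],[0,-2.1,0.03,1.28,0],[0,-2.8,0.03,1.7,0],[0,-3.5,0.04,2.13,0]]

```text
t: 32.55
tool_pos: [0.5668, 0.0086, 0.0382]
tool_rot: [0.055, 2.6, -0.049]
contact_force: [-4.8, -2.1, 2.0]
opening: -0.0001
grip_force: 2.2
```

Call:
servo_tool:
  increments:
    - [[0,-0.5,0.01,0.3,0],[0,-0.8,0.01,0.48,0],[0,-0.8,0.01,0.48,0]]

```text
t: 32.85
tool_pos: [0.5758, 0.0083, 0.0381]
tool_rot: [0.056, 2.6, -0.048]
contact_force: [-3.2, -2.4, 1.7]
opening: 0.0001
grip_force: 1.7
```

Call:
servo_tool:
  increments:
    - [[0,-0.4,0.01,0.24,0],[0,-0.7,0.01,0.42,0],[0,-1,0.01,0.6,0],[0,-1,0.01,0.6,0]]

```text
t: 33.25
tool_pos: [0.5868, 0.0078, 0.0378]
tool_rot: [0.056, 2.601, -0.048]
contact_force: [-3.9, -2.7, 0.7]
opening: 0.0
grip_force: 2.0
```

Call:
servo_tool:
  increments:
    - [[0,-0.17,0,0.1,0],[0,-0.17,0,0.1,0]]

```text
t: 33.45
tool_pos: [0.5886, 0.0077, 0.0379]
tool_rot: [0.056, 2.601, -0.048]
contact_force: [-4.2, -2.1, 0.7]
opening: -0.0003
grip_force: 2.0
```

Call:
servo_tool:
  increments:
    - [[0,-0.13,0,0.08,0],[0,-0.13,0,0.08,0]]

```text
t: 33.65
tool_pos: [0.5901, 0.0077, 0.0379]
tool_rot: [0.056, 2.601, -0.048]
contact_force: [-3.9, -2.7, -0.2]
opening: 0.0003
grip_force: 2.1
```

Call:
servo_tool:
  increments:
    - [[0,-0.13,0,0.08,0],[0,-0.13,0,0.08,0]]

```text
t: 33.85
tool_pos: [0.5912, 0.0076, 0.0377]
tool_rot: [0.055, 2.602, -0.048]
contact_force: [-10.3, -2.3, 5.3]
opening: 0.0002
grip_force: 4.6
```

Call:
servo_tool:
  increments:
    - [[0,-0.06,0,0.04,0],[0,-0.06,0,0.04,0]]

```text
t: 34.05
tool_pos: [0.5914, 0.0076, 0.0376]
tool_rot: [0.055, 2.603, -0.049]
contact_force: [-15.2, -2.7, 9.2]
opening: -0.0
grip_force: 7.3
```

At the stop. I'll back off and check numerically against the first picture, since the picture views are used up.

Call:
servo_tool:
  increments:
    - [[0,1,0,-0.6,0],[0,2.5,-0.1,-1.5,0],[0,5,-0.2,-3,0],[0,7.5,-0.3,-6,0],[0,7,-0.3,-10,0]]

```text
t: 34.55
tool_pos: [0.476, 0.0122, 0.0825]
tool_rot: [0.056, 2.61, -0.046]
contact_force: [0.2, -0.2, 0.6]
opening: 0.0
grip_force: 0.0
```

Call:
servo_tool:
  increments:
    - [[0,-1,0,-3,0],[0,-2,0,-5,0],[0,-2,0,-5,0],[0,-2,0,-5,0],[0,-2,0,-5,0]]

```text
t: 35.05
tool_pos: [0.4723, 0.0132, 0.1394]
tool_rot: [0.055, 2.601, -0.048]
contact_force: [0.2, -0.1, -0.1]
opening: 0.0005
grip_force: 0.0
```

```bash
cat > chk.py <<'E'
from h import *
n=shot("scene","s9")["img"]
def box(I,f):
    h=cv2.cvtColor(I,cv2.COLOR_RGB2HSV).astype(int);m=f(h);m[:165]=0;m[260:]=0;m[:,:285]=0;m[:,370:]=0
    v,u=np.nonzero(m);return len(u),u.min(),u.max(),v.min(),v.max(),u.mean().round(1),v.mean().round(1)
blue=lambda h:(abs(h[...,0]-113)<10)&(h[...,1]>130)&(h[...,2]>50)
yel=lambda h:(abs(h[...,0]-28)<6)&(h[...,1]>150)&(h[...,2]>60)
for k in("s0","s4","s8"): I=load(k)["img"];print(k,box(I,blue),box(I,yel))
print("now",box(n,blue),box(n,yel))
for (x0,y0,x1,y1) in ((200,120,300,215),(320,250,380,290),(290,190,350,260)): print(np.abs(n[y0:y1,x0:x1].astype(int)-load("s8")["img"][y0:y1,x0:x1]).mean())
E
python3 chk.py; python3 st.py
```

```text
s0 (111, np.int64(326), np.int64(345), np.int64(189), np.int64(215), np.float64(339.4), np.float64(204.0)) (67, np.int64(301), np.int64(308), np.int64(172), np.int64(187), np.float64(304.3), np.float64(178.1))
s4 (346, np.int64(322), np.int64(345), np.int64(186), np.int64(215), np.float64(333.5), np.float64(201.0)) (105, np.int64(301), np.int64(320), np.int64(179), np.int64(195), np.float64(314.1), np.float64(187.1))
s8 (50, np.int64(299), np.int64(306), np.int64(192), np.int64(205), np.float64(301.5), np.float64(197.1)) (191, np.int64(301), np.int64(321), np.int64(172), np.int64(191), np.float64(310.2), np.float64(182.1))
now (285, np.int64(322), np.int64(345), np.int64(187), np.int64(215), np.float64(334.0), np.float64(201.2)) (207, np.int64(301), np.int64(321), np.int64(172), np.int64(195), np.float64(310.5), np.float64(182.9))
20.795157894736843
1.4594444444444445
12.648333333333333
35.1 [0.4722 0.0131 0.1391] [-0.147 -0.607  2.396  0.042  0.814 -1.696] 
 [[-0.858  0.049  0.512]
 [ 0.03   0.999 -0.045]
 [-0.513 -0.023 -0.858]] lean 30.91
```

Run:
```python
from h import *
def red(k):
    I=load(k)["img"][215:275,285:322];h=cv2.cvtColor(I,cv2.COLOR_RGB2HSV).astype(int);m=((h[...,0]<6)|(h[...,0]>174))&(h[...,1]>150);v,u=np.nonzero(m);return len(u),u.mean(),v.mean()
for k in("s4","s8","s9"):print(k,red(k))
print(ctrl.get_obs()["contact_force"]); print(ctrl.finish_job())
```

```text
s4 (220, np.float64(20.527272727272727), np.float64(14.781818181818181))
s8 (224, np.float64(20.65625), np.float64(14.839285714285714))
s9 (224, np.float64(20.669642857142858), np.float64(14.723214285714286))
[ 0.14579014 -0.38548529 -0.29913531]
the job is handed in; nothing more can be done
None
```

The nozzle is in the blue drawer, and by the last camera check both drawers are shut. The jar stands upright about 27 cm from the blue front and farther from the yellow, and I handed the job in at about 35 s; no verdict came back.

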